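Shim the short foot of a rocking mill stand

TASK

The mill's stand rocks because its near right foot, below the red dot, is screwed too short. Lay the flat orange packer on the worktop under that foot, then slide the yellow tapered shim in on top of the packer, thin end first, gently until it is snug under the foot and you feel it bite, without jacking the stand up or shoving it along. Let go, then press the red dot down with about 10 newtons for a second to prove that the stand no longer dips, and leave both shims in place and everything else alone.

Things in the scene. Friction and masses are not known exactly. Their poses are not given: they have to be found in the camera images.
- stand: Mill stand, 5 kg, loose: plate 170 x 240 mm (x, y), its underside 42 mm, top 52 mm above the worktop, on four black domed feet (14 mm ball radius) at x = +-65, y = +-100 mm. Origin at worktop level below the plate's centre; at yaw 0 x points away from the robot, y to its left. The bolted-on black mill fills y = -20 to 105 mm, z up to 204 mm. The foot at (-65, -100) is short and hangs in the air.
- foot_spot (a point): Centre of the top of the red dot (26 mm across) on the plate, straight above the short foot, 54 mm above the worktop. The gap below that foot is 13 to 18.5 mm, differs every time and is not measured. Over about 4 to 7 N down here tips the unshimmed stand. Shims go in along the stand's +y axis, from its y = -120 mm side (plate edge 20 mm from the foot axis).
- packer: Flat orange plastic packer (80 g), 170 x 40 x 10 mm (x, y, z), lying on the worktop. Origin at the centre of its underside, x along its length. A grey square on top (centre at x = +55 mm, 30 mm from the end) marks what goes under the foot; grasp across the 40 mm width at about x = -30 mm. It then lies under the whole shim.
- wedge: Yellow tapered shim, 65 g, 130 mm long, 34 mm wide. Origin at the centre of its flat underside, x along its length to the thin end: 2 mm thick at x = +65 mm, rising evenly to 9 mm at x = -5 mm, then 9 mm to x = -65 mm. It holds by friction where it is left; a push of 6 to 10 N beyond free sliding makes it snug; over 15 N on the foot is ramming.
- wedge_tab (a point): Centre of the top of the shim's upright grip tab: 38 mm above the shim's underside, at the shim's x = -50 mm. The tab is 26 mm long (shim's x) and 10 mm wide (y); below 13.5 mm over the underside it is 16 mm wide.
- tip_box: Green pipette tip box 85 x 123 x 94 mm, bystander; origin under its centre.
- beaker: Clear beaker, 72 mm across, 90 mm high, bystander; origin under its centre.
- amber_bottle: Bottle with amber content and orange cap, 70 mm across, 131 mm high, bystander; origin under its centre.
- flask: Empty conical flask, 67 mm across, 110 mm high, bystander; origin under its centre.
- blue_cap_bottle: Small bottle with blue cap, 60 mm across, 110 mm high, bystander; origin under its centre.
- slide_carton: Dark grey carton 100 x 90 x 30 mm, bystander; origin under its centre.
- marker: Red-capped marker pen 138 mm long, 15 mm thick, lying down, bystander; origin under its centre.
Mind the look-alikes: they are no part of the job. Of the things that look like the wedge, take the one that is farthest to the robot's right at the start.

How it is judged:
On the way, in this order (a step that is already met when the one before it is completed fails the run):
1. the packer lies flat on the worktop under the short foot (x of foot_spot in the frame of packer between 0.01 and 0.075 m and y of foot_spot in the frame of packer between -0.016 and 0.016 m and height (world z) of packer below 0.003 m and angle between packer's own z axis and vertical below 0.03 rad), for 0.2 s.
2. the tapered shim is snug between packer and foot, and let go (contact force between wedge and stand above 0.3 N and contact force between the fingers and wedge below 0.1 N and y of foot_spot in the frame of wedge between -0.015 and 0.015 m and angle between stand's own z axis and vertical below 0.012 rad), for 0.2 s.
3. the red dot is pressed with at least 6 N and the stand does not dip (contact force between the fingers and stand above 6 N and distance between the grasp point and foot_spot below 0.045 m and angle between stand's own z axis and vertical below 0.01 rad), for 0.3 s.
At the end, for the whole second after the job is handed in: Packer flat on the worktop, foot axis 10 to 75 mm past its centre towards the marked end, within 16 mm of its centre line; shim on it, within 15 mm of the foot sideways, loaded by the foot (over 0.3 N); stand level within 0.01 rad; all at rest (all of step 1 and contact force between wedge and stand above 0.3 N and contact force between wedge and packer above 0.5 N and y of foot_spot in the frame of wedge between -0.015 and 0.015 m and angle between stand's own z axis and vertical below 0.01 rad and linear speed of each of stand, wedge below 0.01 m/s); the robot touches nothing.
It fails at once if the stand is shoved more than 6 mm (distance of stand from where it was at the start of the episode above 0.006 m).
It fails at once if the shim is rammed: more than 15 N between shim and stand while the fingers push it (contact force between wedge and stand above 15 N and contact force between the fingers and wedge above 0.1 N).
It fails at once if a bystander is moved more than 30 mm (distance of any of tip_box, beaker, amber_bottle, flask, blue_cap_bottle, slide_carton, marker from where it was at the start of the episode above 0.03 m).
It also fails if it takes over 72 s, if anything falls off the work surface, if the arm or the gripper's body presses on something with over 40 N, if the wrist force passes 120 N, or if a joint passes its speed limit or range.

ROBOT

A 6-joint arm with a two-finger parallel gripper is mounted at the origin on a cart in front of the work surface, level with it; the furniture and walls round the work are solid. World frame = base frame: x ahead of the robot, y to its left, z up, the work surface at z = 0. Lengths are in m, angles in rad, forces in N, time in s.
With the tool pointing down it reaches from about 0.325 to 0.9 m from the base axis. Payload 3.5 kg.
Tool frame: the origin (TCP) lies on the centre line of the jaws, within the pads' length; the fingertips stand 22 mm ahead of it and the grasp point (between the pads) lies 3 mm ahead of it; z points along the fingers, y is the line along which they close (so a half turn about z gives the same grasp; the last joint's range is limited). The gripper opens to 85 mm and grips with 20 to 120 N. Pads are 22 mm wide; open, the fingers measure 114 mm over their backs; the gripper's body (76 mm by 85 mm) begins 54 mm behind the grasp point. The pads swing forward as they close: fully open they stand 13 mm farther back than shut.
Start: joints at [1.195, 0.276, -0.026, 1.268, 0, 1.467], TCP at [0.168, 0.602, 0.253] pointing down, gripper open.
Joint ranges: [-3.12, 3.12], [-0.85, 1.88], [-1.08, 1.24], [-1.95, 2.15], [-1.57, 1.53], [-3.14, 3.14]. Speed limits (rad/s): [2.57, 2.57, 3.14, 3.14, 3.14, 3.14].

INTERFACE

Orientations are given as a unit quaternion [x, y, z, w].
In Python, from station import bot gives the robot as it stands. The module is installed in compiled form; this text tells all that it offers.
- The arm moves only by the tool step_arm, never from a script. Its argument "commands" is one flat list of numbers, 7 for each row, row after row: the shift along the world's x, y, z in cm, then the turn, a rotation vector about the world's x, y, z in degrees, then the finger opening in cm, from 0 to 8.54. A call has 1 to 20 rows; each row shifts and turns the commanded pose from where the row before left it; what a row does not reach is not made up. A row lasts 1/12 s, in which the tool goes at most 41.7 mm and 7.16 degrees, less where a joint would pass 70% of its speed; a pose out of reach is approached as far as the arm can. A call is refused whole if a number of a shift passes 4.17 or a number of a turn 7.16, either way. A call with a gripper value outside its range is refused whole. The fingers move at their own pace and stop on an object; "newtons" is the grip in N (left out, the last holds). Time passes only in rows, so rows that do not move let the fingers close. It gives the time, the measured TCP pose, the force, the opening and the grip force at its end, in the units of the state.
- bot.read_state(): the state, without advancing time (a new reading comes with each control period).
- bot.camera(name): name is "side" or "top" or "wrist"; returns a dict with "color" (480x640x3 uint8, red, green, blue), "fx", "fy", "cx", "cy" (pixels), "D" ([k1, k2, p1, p2, k3] as OpenCV has them; the pictures are not rectified), "rvec" (rotation vector, rad) and "tvec" (3), from world to camera coordinates, as OpenCV has them. Camera axes: x right, y down, z forward; pixel columns grow to the right and rows downward; lengths in m; the calibration is good to about 2 mm. A picture is of the moment at which its call begins. There is no depth.
- bot.sign_off(): hands the job in; it is judged then, once.
Trained networks look in the newest picture that a camera, given by its name, has taken for a name from the list of things; names that differ only in an ending like _2 or _b are one class to them, and where a whole thing is asked for, a point or a joint stands for the part that bears it (a point fixed in the world has none). Each returns a list of dicts, best first, with "confidence" (0 to 1); they miss things now and then, are a little off and sometimes report something else, mostly with a low value. They report only what shows in the picture. A call takes as long as a camera call. They do not tell look-alikes from the thing itself.
- bot.look_for(camera, name): "point" ([column, row] in pixels, amid what is visible of it).
- bot.masks_of(camera, name): "pixels" (480x640 bool, what is visible of it) and "point" ([column, row] in pixels, amid what is visible of it).
- bot.mark_of(camera, name): "point" ([column, row] in pixels: a listed point, or the origin of a listed thing).
The state is a dict: "clock": time; "joint_pos": joint angles; "dq": joint speeds; "joint_efforts": joint torques, N m; "tool_pos": TCP position; "ee_rot": TCP orientation; "force": force on the tool from outside, world axes, zero at the start; "wrist_torque": the same for the moment, N m; "opening": finger opening in m; "finger_force": force on a finger pad.
Only numpy, scipy, OpenCV 4.12 (cv2) and the standard library are available. Lean on these libraries where they do the work, as an engineer would, in place of code of your own. Each camera call takes 0.05 s, during which the arm holds its last target. There are 200 camera calls.

## Working session

There is one attempt and no reset: what is moved stays moved. The work goes in short steps, Python scripts to look and compute and a tool call to move; the robot and the scene stay as the last step left them, time stands still between calls to the robot, and variables do not carry over. Pictures are saved under pics/ and viewed, at most 10 in all, crops included, and the job is handed in when it is done.

Besides the shell and the picture viewer there is one more tool, called after ">>>" by a JSON object that holds its "op" and its "data". step_arm: Moves the arm, as the interface text tells. Its arguments: {"type":"object","properties":{"commands":{"type":"array"},"newtons":{"type":"number"}},"required":["commands"]}

```bash
mkdir -p pics; cat > h.py <<'E'
import numpy as np,cv2
from station import bot
def ray(c,p):
    K=np.array([[c['fx'],0,c['cx']],[0,c['fy'],c['cy']],[0,0,1.]])
    u=cv2.undistortPoints(np.array([[p]],float),K,np.array(c['D'],float))[0,0]
    R=cv2.Rodrigues(np.array(c['rvec'],float))[0];t=np.array(c['tvec'],float).ravel()
    return -R.T@t, R.T@np.array([u[0],u[1],1])
def at(c,p,z):
    o,d=ray(c,p); return o+d*(z-o[2])/d[2]
def proj(c,P):
    K=np.array([[c['fx'],0,c['cx']],[0,c['fy'],c['cy']],[0,0,1.]])
    return cv2.projectPoints(np.array(P,float).reshape(-1,3),np.array(c['rvec'],float),np.array(c['tvec'],float),K,np.array(c['D'],float))[0][:,0]
def save(c,n): cv2.imwrite('pics/'+n+'.png',c['color'][:,:,::-1])
def top(m,c,z):  # mask -> min area rect of top surface at height z
    ys,xs=np.nonzero(m); k=cv2.findContours(m.astype(np.uint8),0,1)[0]; k=max(k,key=cv2.contourArea)[:,0]
    P=np.array([at(c,p,z)[:2] for p in k]); return cv2.minAreaRect((P*1000).astype(np.float32))
E
cat > a.py <<'E'
from h import *
np.set_printoptions(precision=4,suppress=True)
Z=dict(foot_spot=.054,wedge_tab=.038,packer=0,wedge=0,stand=0,tip_box=0,beaker=0,amber_bottle=0,flask=0,blue_cap_bottle=0,slide_carton=0,marker=0)
for cam in ['top','side']:
    c=bot.camera(cam);save(c,cam+'0')
    for n in Z:
        for d in bot.mark_of(cam,n):
            if d['confidence']>.3: print(cam,n,round(d['confidence'],2),np.round(d['point']),at(c,d['point'],Z[n]))
    for n,z in (('packer',.01),('wedge',.009)):
        for d in bot.masks_of(cam,n):
            if d['confidence']>.3: print(cam,n,'mask',d['pixels'].sum(),np.round(d['point']),top(d['pixels'],c,z))
s=bot.read_state();print(s['clock'],s['tool_pos'],s['ee_rot'],s['force'])
E
python3 a.py
```

```text
top foot_spot 0.69 [285. 253.] [0.5053 0.0906 0.054 ]
top foot_spot 0.49 [146. 291.] [0.3912 0.4793 0.054 ]
top wedge_tab 0.73 [360. 286.] [ 0.4162 -0.1207  0.038 ]
top wedge_tab 0.65 [434. 280.] [ 0.4359 -0.3314  0.038 ]
top packer 0.93 [388. 256.] [ 0.5104 -0.2083  0.    ]
top wedge 0.69 [347. 298.] [ 0.3844 -0.0871  0.    ]
top wedge 0.68 [429. 264.] [ 0.4885 -0.328   0.    ]
top stand 0.71 [255. 239.] [0.5573 0.1841 0.    ]
top tip_box 0.93 [147. 292.] [0.3939 0.4952 0.    ]
top beaker 0.62 [469. 220.] [ 0.6241 -0.4548  0.    ]
top beaker 0.6 [168. 224.] [0.5987 0.4483 0.    ]
top amber_bottle 0.67 [144. 291.] [0.3967 0.5029 0.    ]
top flask 0.75 [469. 221.] [ 0.6201 -0.4561  0.    ]
top flask 0.67 [147. 290.] [0.3998 0.4957 0.    ]
top blue_cap_bottle 0.73 [479. 260.] [ 0.5014 -0.4784  0.    ]
top slide_carton 0.74 [491. 297.] [ 0.3927 -0.5084  0.    ]
top packer mask 718 [389. 254.] ((507.70599365234375, -205.76089477539062), (163.2042999267578, 39.765018463134766), 0.5796918272972107)
top packer mask 655 [339. 182.] ((725.9996337890625, -62.8089599609375), (72.40637969970703,
[... 1068 characters left out ...]
027 -0.5068  0.    ]
side marker 0.41 [244. 236.] [0.3334 0.2561 0.    ]
side packer mask 1353 [357. 358.] ((402.0069885253906, -503.17926025390625), (123.18158721923828, 115.60478210449219), 17.994384765625)
side packer mask 555 [340. 293.] ((501.60675048828125, -212.29986572265625), (171.23915100097656, 60.17616271972656), 1.4041622877120972)
side wedge mask 399 [297. 281.] ((381.15484619140625, -96.63623809814453), (74.38856506347656, 127.77851867675781), 67.44493103027344)
side wedge mask 420 [349. 315.] ((480.8770751953125, -329.1517639160156), (62.3027458190918, 131.2752227783203), 89.00767517089844)
1.5 [0.1684 0.6019 0.2533] [ 0.136   0.9907 -0.      0.    ] [ 0.4     0.3646 -0.4381]
```

```bash
python3 -c "
import cv2
a=cv2.imread('pics/top0.png')[150:350,120:520];b=cv2.imread('pics/side0.png')[190:390,220:420]
cv2.imwrite('pics/t.png',cv2.resize(a,(800,400),interpolation=2));cv2.imwrite('pics/s.png',cv2.resize(b,(600,600),interpolation=2))"
```

```text
(no output)
```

View pics/t.png

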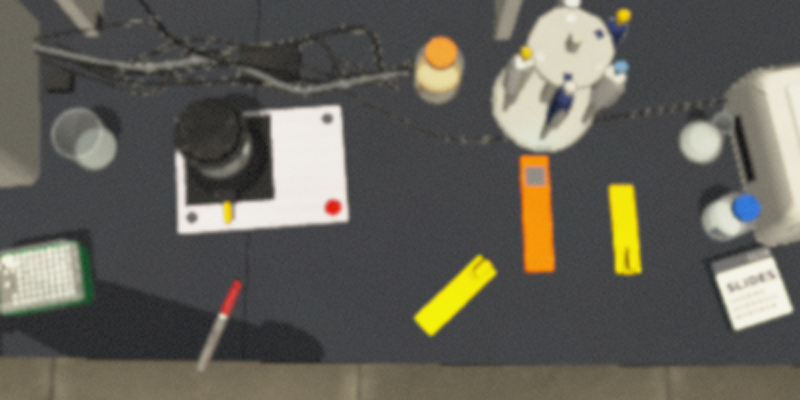

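View pics/s.png

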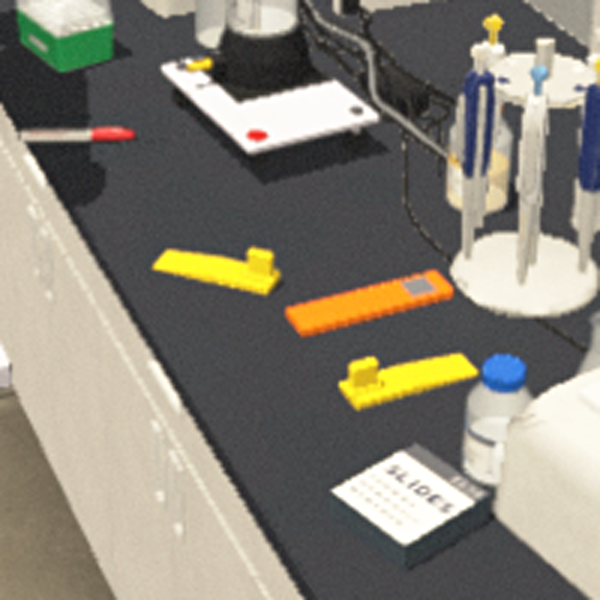

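The top view shows the stand with the red dot at crop px (333,207). The orange packer is at about (537,213) with its grey square at the far end, and the right-hand yellow shim at (625,228) has its tab at the near end. The other yellow shim at (455,295) is the look-alike. The side view agrees.

>>> {"op": "step_arm", "data": {"commands": [1.5, -3.8, 0, 0, 0, 0.9, 8.5, 1.5, -3.8, 0, 0, 0, 0.9, 8.5, 1.5, -3.8, 0, 0, 0, 0.9, 8.5, 1.5, -3.8, 0, 0, 0, 0.9, 8.5, 1.5, -3.8, 0, 0, 0, 0.9, 8.5, 1.5, -3.8, 0, 0, 0, 0.9, 8.5, 1.5, -3.8, 0, 0, 0, 0.9, 8.5, 1.5, -3.8, 0, 0, 0, 0.9, 8.5, 1.5, -3.8, 0, 0, 0, 0.9, 8.5, 1.5, -3.8, 0, 0, 0, 0.9, 8.5, 1.5, -3.8, 0, 0, 0, 0.9, 8.5, 1.5, -3.8, 0, 0, 0, 0.9, 8.5, 1.5, -3.8, 0, 0, 0, 0.9, 8.5, 1.5, -3.8, 0, 0, 0, 0.9, 8.5, 1.5, -3.8, 0, 0, 0, 0.9, 8.5, 1.5, -3.8, 0, 0, 0, 0.9, 8.5, 1.5, -3.8, 0, 0, 0, 0.9, 8.5, 1.5, -3.8, 0, 0, 0, 0.9, 8.5, 1.5, -3.8, 0, 0, 0, 0.9, 8.5, 1.5, -3.8, 0, 0, 0, 0.9, 8.5]}}

```text
clock: 3.17
tool_pos: [0.4687, -0.1604, 0.2536]
ee_rot: [-0.021, 1.0, -0.0, 0.0]
force: [0.3, 1.1, 0.1]
opening: 0.0849
finger_force: 0.0
```

>>> {"op": "step_arm", "data": {"commands": [0, -3, 0, 0, 0, 0, 8.5, 0, -2, 0, 0, 0, 0, 8.5, 0, 0, 0, 0, 0, 0, 8.5, 0, 0, 0, 0, 0, 0, 8.5]}}

```text
clock: 3.5
tool_pos: [0.4683, -0.209, 0.2532]
ee_rot: [-0.02, 1.0, 0.0, -0.0]
force: [-0.1, 0.5, 0.9]
opening: 0.0849
finger_force: 0.0
```

```bash
cat > b.py <<'E'
from h import *
import sys
np.set_printoptions(precision=4,suppress=True)
c=bot.camera('wrist');save(c,sys.argv[1])
for n,z in (('packer',.01),('wedge',.009)):
    for d in bot.masks_of('wrist',n):
        if d['confidence']>.3:
            r=top(d['pixels'],c,z);print(n,'mask',round(d['confidence'],2),d['pixels'].sum(),np.round(d['point']),np.round(r[0],1),np.round(r[1],1),round(r[2],2))
for n,z in (('wedge_tab',.038),('packer',0),('foot_spot',.054)):
    for d in bot.mark_of('wrist',n):
        if d['confidence']>.3: print(n,round(d['confidence'],2),np.round(d['point']),at(c,d['point'],z))
s=bot.read_state();print(s['clock'],s['tool_pos'],s['ee_rot'],s['force'])
E
python3 b.py w1
```

```text
packer mask 0.56 4879 [322. 242.] [ 507.2 -207. ] [166.9  39.7] 1.78
wedge mask 0.65 3436 [206. 217.] [ 484.7 -334.5] [127.3  36.9] 1.86
wedge mask 0.64 4195 [437. 142.] [389.2 -90.7] [ 36.8 128.7] 44.81
wedge_tab 0.73 [191. 185.] [ 0.4382 -0.3387  0.038 ]
packer 0.64 [322. 248.] [ 0.5124 -0.2036  0.    ]
foot_spot 0.93 [594. 267.] [0.5042 0.0844 0.054 ]
foot_spot 0.5 [207. 226.] [ 0.4754 -0.3197  0.054 ]
3.8 [ 0.4684 -0.207   0.2534] [-0.0215  0.9998  0.      0.0001] [-0.7147  0.8115 -0.2666]
```

View pics/w1.png

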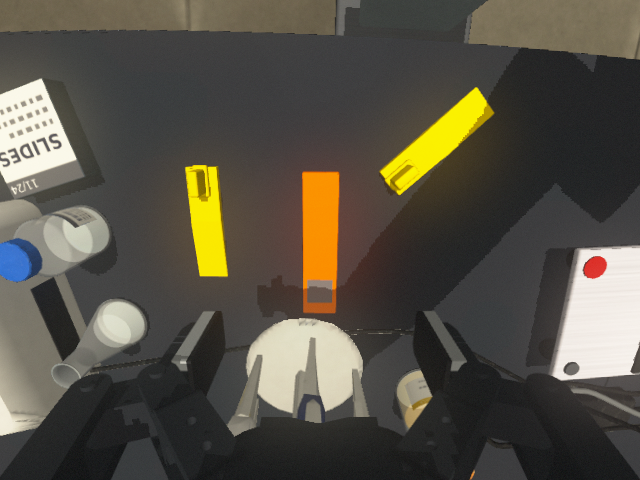

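The wrist view shows the packer at (320,243), the right shim at (207,220), the look-alike at (437,140) and the red dot at (595,267). I'm going down on the packer.

>>> {"op": "step_arm", "data": {"commands": [1, -0.1, -3.5, 0, 0, 0, 7, 0, 0, -4, 0, 0, 0, 7, 0, 0, -4, 0, 0, 0, 7, 0, 0, -4, 0, 0, 0, 7, 0, 0, -4, 0, 0, 0, 7, 0, 0, -2.5, 0, 0, 0, 7, 0, 0, -0.9, 0, 0, -0.5, 7, 0, 0, 0, 0, 0, 0, 7, 0, 0, 0, 0, 0, 0, 3.5, 0, 0, 0, 0, 0, 0, 3.5, 0, 0, 0, 0, 0, 0, 3.5, 0, 0, 0, 0, 0, 0, 3.5, 0, 0, 0, 0, 0, 0, 3.5], "newtons": 40}}

```text
clock: 4.88
tool_pos: [0.4807, -0.2102, 0.027]
ee_rot: [-0.016, 1.0, -0.001, 0.002]
force: [-0.9, 1.5, 6.7]
opening: 0.0378
finger_force: 40.4
```

>>> {"op": "step_arm", "data": {"commands": [0, 0, 0.5, 0, 0, 0, 3.5, 0, 0, 2, 0, 0, 0, 3.5, 0, 0, 3.5, 0, 0, 0, 3.5, 0, 0, 0, 0, 0, 0, 3.5]}}

```text
clock: 5.22
tool_pos: [0.4824, -0.2116, 0.0906]
ee_rot: [-0.016, 1.0, -0.003, 0.005]
force: [1.7, -0.6, 0.5]
opening: 0.0382
finger_force: 40.4
```

```bash
cat > st.py <<'E'
from h import *
np.set_printoptions(precision=4,suppress=True)
# corner points of plate (stand frame, z=.052) fitted: white mask edge points
for cam in ('top','wrist'):
    c=bot.camera(cam)
    save(c,cam+'_st')
    im=c['color'].astype(int); R,G,B=im[...,0],im[...,1],im[...,2]
    Q=np.array([[.45,.02],[.45,.2],[.6,.2],[.6,.02]])
    roi=np.zeros((480,640),np.uint8); cv2.fillPoly(roi,[np.int32(proj(c,np.c_[Q,np.full(4,.05)]))],1)
    red=(R>120)&(G<90)&(B<90)&(roi>0)
    ys,xs=np.nonzero(red)
    if len(xs): print(cam,'red',len(xs),at(c,(xs.mean(),ys.mean()),.054))
    w=((R>120)&(G>120)&(B>120))|((R>110)&(G<90))
    for d in bot.masks_of(cam,'stand')[:1]:
        print('stand',d['confidence'],d['pixels'].sum())
        m=(d['pixels']&w).astype(np.uint8); k=max(cv2.findContours(m,0,1)[0],key=cv2.contourArea)[:,0]
        P=np.array([at(c,p,.052)[:2] for p in k]); r=cv2.minAreaRect((P*1000).astype(np.float32)); print(r)
        # right-edge fit: hull points
        h=cv2.convexHull((P*1000).astype(np.float32))[:,0]; print(h.round(0).tolist())
s=bot.read_state();print(s['clock'],s['tool_pos'],s['force'],s['opening'])
E
python3 st.py
```

```text
top red 44 [0.5028 0.0869 0.054 ]
stand 0.75 5167
((559.4891967773438, 191.85707092285156), (171.26406860351562, 243.3050537109375), 6.0897536277771)
[[652.0, 127.0], [649.0, 164.0], [645.0, 193.0], [581.0, 314.0], [531.0, 311.0], [468.0, 304.0], [465.0, 301.0], [465.0, 287.0], [469.0, 234.0], [482.0, 116.0], [485.0, 93.0], [488.0, 74.0], [491.0, 71.0], [514.0, 69.0], [517.0, 69.0], [520.0, 69.0], [523.0, 69.0], [526.0, 69.0], [528.0, 69.0], [531.0, 69.0], [534.0, 69.0], [537.0, 69.0], [584.0, 73.0], [631.0, 77.0], [649.0, 81.0], [652.0, 84.0]]
5.4167 [ 0.478  -0.2089  0.0843] [ 0.1728  0.2421 -0.6018] 0.038374762285750756
```

>>> {"op": "step_arm", "data": {"commands": [0.3, 1.03, 0, 0, 0, 6.7, 3.5, 0.3, 1.03, 0, 0, 0, 6.7, 3.5, 0.3, 1.03, 0, 0, 0, 6.7, 3.5, 0.3, 1.03, 0, 0, 0, 6.7, 3.5, 0.3, 1.03, 0, 0, 0, 6.7, 3.5, 0.3, 1.03, 0, 0, 0, 6.7, 3.5, 0.3, 1.03, 0, 0, 0, 6.7, 3.5, 0.3, 1.03, 0, 0, 0, 6.7, 3.5, 0.3, 1.03, 0, 0, 0, 6.7, 3.5, 0.3, 1.03, 0, 0, 0, 6.7, 3.5, 0.3, 1.03, 0, 0, 0, 6.7, 3.5, 0.3, 1.03, 0, 0, 0, 6.7, 3.5, 0.3, 1.03, 0, 0, 0, 6.7, 3.5, 0.3, 1.03, 0, 0, 0, 6.7, 3.5, 0, 0, 0, 0, 0, 0, 3.5, 0, 0, 0, 0, 0, 0, 3.5]}}

```text
clock: 6.75
tool_pos: [0.5193, -0.0645, 0.0831]
ee_rot: [0.741, -0.672, -0.001, 0.001]
force: [0.6, 1.0, -1.2]
opening: 0.0382
finger_force: 40.4
```

```bash
cat > c.py <<'E'
from h import *
import sys
np.set_printoptions(precision=4,suppress=True)
c=bot.camera('wrist');save(c,sys.argv[1])
z=float(sys.argv[2])
for d in bot.masks_of('wrist','packer')[:2]:
    r=top(d['pixels'],c,z);print('packer',round(d['confidence'],2),d['pixels'].sum(),np.round(r[0],1),np.round(r[1],1),round(r[2],2))
for d in bot.mark_of('wrist','foot_spot'):
    if d['confidence']>.3: print('foot',round(d['confidence'],2),np.round(d['point']),at(c,d['point'],.054))
s=bot.read_state();print(s['clock'],s['tool_pos'],s['ee_rot'],s['force'],s['opening'])
E
python3 c.py w2 .068
```

```text
packer 0.58 19007 [519.3 -64.1] [ 39.4 118.7] 6.47
6.9 [ 0.5198 -0.0653  0.0838] [ 0.7404 -0.6721 -0.0004  0.0004] [-0.6186 -0.6317 -1.1177] 0.03810196672458189
```

View pics/w2.png

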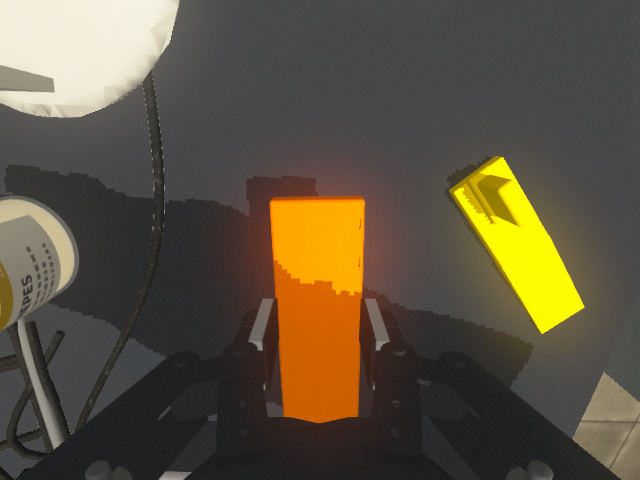

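The wrist view shows the packer held squarely with its free end at (318,198). The look-alike shim at (515,245) is clear of it.

>>> {"op": "step_arm", "data": {"commands": [0, 0, -2.5, 0, 0, 0, 3.5, 0, 0, -2, 0, 0, 0, 3.5, 0, 0, -1, 0, 0, 0, 3.5, 0, 0, 0, 0, 0, 0, 3.5, 0, 0, 0, 0, 0, 0, 3.5]}}

```text
clock: 7.32
tool_pos: [0.5199, -0.0652, 0.029]
ee_rot: [0.741, -0.672, -0.001, 0.0]
force: [-0.1, -0.0, -0.6]
opening: 0.0382
finger_force: 45.7
```

```bash
python3 - <<'E'
from h import *
c=bot.camera('side')
for d in bot.mark_of('side','foot_spot')[:1]: print(d['confidence'],d['point'],at(c,d['point'],.054))
a=c['color'][200:300,270:390,::-1];cv2.imwrite('pics/s2.png',cv2.resize(a,(720,600),interpolation=2))
s=bot.read_state();print(s['tool_pos'],s['force'])
E
```

```text
0.91 [307.4, 234.0] [0.51089101 0.08884213 0.054     ]
[ 0.52107739 -0.06531605  0.03012105] [-0.70526388 -0.14411517 -1.36365225]
```

View pics/s2.png

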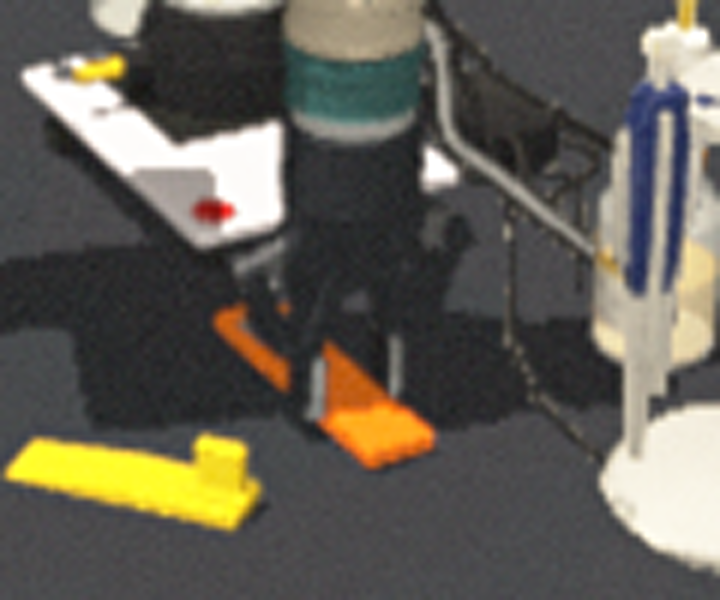

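The side view shows the packer just above the table with its end short of the plate edge and in line with the red dot at (213,211). I'm sliding it in.

>>> {"op": "step_arm", "data": {"commands": [-0.05, 1, 0, 0, 0, 0, 3.5, -0.05, 1, 0, 0, 0, 0, 3.5, -0.05, 1, 0, 0, 0, 0, 3.5, -0.1, 1, 0, 0, 0, 0, 3.5, -0.1, 1, 0, 0, 0, 0, 3.5, -0.1, 1, 0, 0, 0, 0, 3.5, -0.1, 1, 0, 0, 0, 0, 3.5, 0, 0, 0, 0, 0, 0, 3.5, 0, 0, -0.15, 0, 0, 0, 3.5, 0, 0, 0, 0, 0, 0, 3.5]}}

```text
clock: 8.25
tool_pos: [0.5149, 0.0051, 0.0276]
ee_rot: [0.741, -0.671, 0.0, 0.0]
force: [0.8, -0.7, -1.5]
opening: 0.0381
finger_force: 45.7
```

>>> {"op": "step_arm", "data": {"commands": [0, 0, 0, 0, 0, 0, 7, 0, 0, 0, 0, 0, 0, 7, 0, 0, 0, 0, 0, 0, 7, 0, 0, 0, 0, 0, 0, 7, 0, 0, 2, 0, 0, 0, 7, 0, 0, 4, 0, 0, 0, 7, 0, 0, 4, 0, 0, 0, 7]}}

```text
clock: 8.83
tool_pos: [0.5128, 0.0051, 0.1273]
ee_rot: [0.741, -0.671, -0.002, 0.001]
force: [1.1, -0.3, 0.2]
opening: 0.0701
finger_force: 0.0
```

>>> {"op": "step_arm", "data": {"commands": [-0.5, -2.4, 0.5, 0, 0, -6.6, 6, -0.5, -2.4, 0.5, 0, 0, -6.6, 6, -0.5, -2.4, 0.5, 0, 0, -6.6, 6, -0.5, -2.4, 0.5, 0, 0, -6.6, 6, -0.5, -2.4, 0.5, 0, 0, -6.6, 6, -0.5, -2.4, 0.5, 0, 0, -6.6, 6, -0.5, -2.4, 0, 0, 0, -6.6, 6, -0.5, -2.4, 0, 0, 0, -6.6, 6, -0.5, -2.4, 0, 0, 0, -6.6, 6, -0.5, -2.4, 0, 0, 0, -6.6, 6, -0.5, -2.4, 0, 0, 0, -6.6, 6, -0.5, -2.4, 0, 0, 0, -6.6, 6, -0.5, -2.4, 0, 0, 0, -6.6, 6, -0.5, -2.4, 0, 0, 0, -6.6, 6, 0, 0, 0, 0, 0, 0, 6, 0, 0, 0, 0, 0, 0, 6]}}

```text
clock: 10.17
tool_pos: [0.4445, -0.3321, 0.1578]
ee_rot: [-0.028, 1.0, 0.0, 0.0]
force: [0.1, 0.1, 0.2]
opening: 0.0599
finger_force: 0.0
```

```bash
cat > d.py <<'E'
from h import *
np.set_printoptions(precision=4,suppress=True)
c=bot.camera('wrist');save(c,'w3')
for d in bot.masks_of('wrist','wedge')[:2]:
    r=top(d['pixels'],c,.009);print('wedge',round(d['confidence'],2),d['pixels'].sum(),np.round(r[0],1),np.round(r[1],1),round(r[2],2))
for n,z in(('wedge_tab',.038),('wedge',0)):
  for d in bot.mark_of('wrist',n)[:2]: print(n,round(d['confidence'],2),np.round(d['point']),at(c,d['point'],z))
t=bot.camera('top')
for n,z in(('foot_spot',.054),('stand',0)):
  for d in bot.mark_of('top',n)[:1]: print(n,at(t,d['point'],z))
for d in bot.masks_of('top','packer')[:2]:
    r=top(d['pixels'],t,.01);print('packer',round(d['confidence'],2),d['pixels'].sum(),np.round(r[0],1),np.round(r[1],1),round(r[2],2))
im=t['color'].astype(int);m=(im[...,0]>140)&(im[...,1]>60)&(im[...,1]<170)&(im[...,2]<70)&(im[...,0]>1.5*im[...,1])
Q=np.int32(proj(t,[[.45,-.1,0],[.45,.08,0],[.57,.08,0],[.57,-.1,0]]));roi=np.zeros((480,640),np.uint8);cv2.fillPoly(roi,[Q],1)
m&=roi>0
print(m.sum(),top(m,t,.01) if m.sum()>20 else '')
cv2.imwrite('pics/t2.png',cv2.resize(t['color'][180:300,240:440,::-1],(800,480),interpolation=2))
s=bot.read_state();print(s['clock'],s['tool_pos'],s['ee_rot'],s['force'],s['opening'])
E
python3 d.py
```

```text
wedge 0.88 5248 [ 484.1 -336.4] [128.3  35. ] 1.98
wedge 0.83 4989 [402.1 -98.8] [ 50.  100.3] 44.5
wedge_tab 0.91 [311. 242.] [ 0.4396 -0.3388  0.038 ]
wedge_tab 0.68 [590. 236.] [ 0.4224 -0.1242  0.038 ]
wedge 0.92 [312. 278.] [ 0.486  -0.3361 -0.    ]
wedge 0.92 [605. 188.] [ 0.3888 -0.09    0.    ]
foot_spot [0.5096 0.0893 0.054 ]
stand [0.5563 0.1915 0.    ]
packer 0.73 582 [514.5   8.8] [ 43.2 121.5] 6.24
597 ((513.9190673828125, 14.671222686767578), (44.624755859375, 137.72642517089844), 4.241076946258545)
10.5667 [ 0.4451 -0.3301  0.1578] [-0.0292  0.9996  0.0001 -0.    ] [-0.0783 -0.0563 -0.1705] 0.05982224874423445
```

View pics/w3.png

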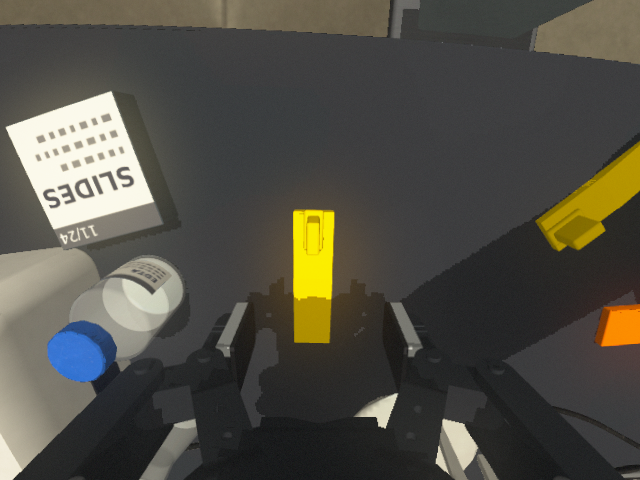

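View pics/t2.png

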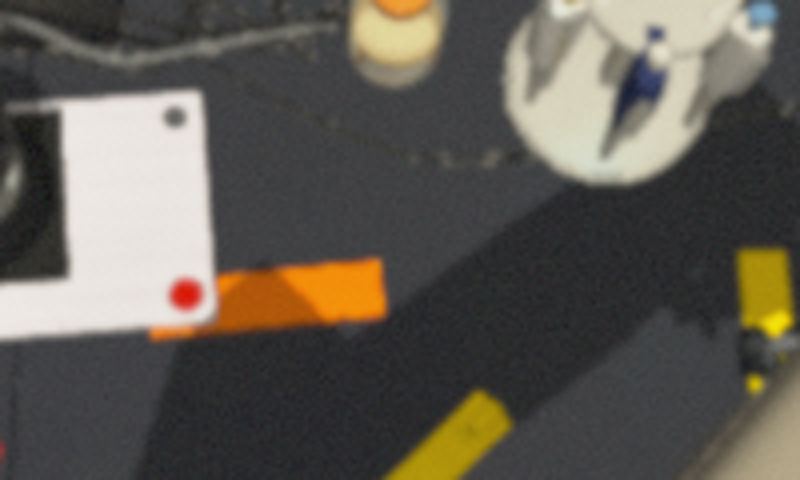

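The wrist view shows the target shim at (313,275) with its tab at (313,234). The top view shows the packer running under the corner below the red dot at (185,294), with its outer end at (384,290). I'm grasping the tab.

>>> {"op": "step_arm", "data": {"commands": [-0.5, -0.8, -3, 0, 0, 0, 6, 0, 0, -4, 0, 0, 0, 6, 0, 0, -3, 0, 0, 0, 6, 0, 0, -1.9, 0, 0, 0, 6, 0, 0, 0, 0, 0, 0, 4, 0, 0, 0, 0, 0, 0, 0.5, 0, 0, 0, 0, 0, 0, 0.5, 0, 0, 0, 0, 0, 0, 0.5, 0, 0, 0, 0, 0, 0, 0.5, 0, 0, 0, 0, 0, 0, 0.5, 0, 0, 0, 0, 0, 0, 0.5], "newtons": 40}}

```text
clock: 11.48
tool_pos: [0.4415, -0.3403, 0.041]
ee_rot: [-0.029, 1.0, -0.002, 0.002]
force: [0.1, 0.0, 6.9]
opening: 0.0088
finger_force: 42.7
```

>>> {"op": "step_arm", "data": {"commands": [0, 0, 1, 0, 0, 0, 0.5, 0, 0, 3, 0, 0, 0, 0.5, 0, 0, 2, 0, 0, 0, 0.5, 0.56, 1.98, 0, 0, 0, 6.6, 0.5, 0.56, 1.98, 0, 0, 0, 6.6, 0.5, 0.56, 1.98, 0, 0, 0, 6.6, 0.5, 0.56, 1.98, 0, 0, 0, 6.6, 0.5, 0.56, 1.98, 0, 0, 0, 6.6, 0.5, 0.56, 1.98, 0, 0, 0, 6.6, 0.5, 0.56, 1.98, 0, 0, 0, 6.6, 0.5, 0.56, 1.98, 0, 0, 0, 6.6, 0.5, 0.56, 1.98, 0, 0, 0, 6.6, 0.5, 0.56, 1.98, 0, 0, 0, 6.6, 0.5, 0.56, 1.98, 0, 0, 0, 6.6, 0.5, 0.56, 1.98, 0, 0, 0, 6.6, 0.5, 0.56, 1.98, 0, 0, 0, 6.6, 0.5, 0.56, 1.98, 0, 0, 0, 6.6, 0.5, 0, 0, 0, 0, 0, 0, 0.5, 0, 0, 0, 0, 0, 0, 0.5]}}

```text
clock: 13.07
tool_pos: [0.5183, -0.0611, 0.0993]
ee_rot: [0.741, -0.671, 0.0, 0.0]
force: [-0.0, 0.2, -0.0]
opening: 0.009
finger_force: 41.8
```

```bash
cat > e.py <<'E'
from h import *
np.set_printoptions(precision=4,suppress=True)
c=bot.camera('wrist');save(c,'w4')
z=bot.read_state()['tool_pos'][2]
for d in bot.masks_of('wrist','wedge')[:2]:
    r=top(d['pixels'],c,z-.041+.006);print('wedge',round(d['confidence'],2),d['pixels'].sum(),np.round(r[0],1),np.round(r[1],1),round(r[2],2))
for d in bot.mark_of('wrist','wedge_tab')[:2]: print('tab',at(c,d['point'],z-.003))
for d in bot.masks_of('wrist','packer')[:1]:
    r=top(d['pixels'],c,.01);print('packer',round(d['confidence'],2),d['pixels'].sum(),np.round(r[0],1),np.round(r[1],1),round(r[2],2))
t=bot.camera('side')
cv2.imwrite('pics/s3.png',cv2.resize(t['color'][200:300,270:390,::-1],(720,600),interpolation=2))
s=bot.read_state();print(s['clock'],s['tool_pos'],s['ee_rot'],s['force'],s['opening'])
E
python3 e.py
```

```text
wedge 0.77 5475 [515.2 -31.3] [ 34.4 101.4] 5.67
wedge 0.73 9133 [ 427.5 -104. ] [26.2 93.7] 43.74
tab [ 0.4571 -0.1293  0.0962]
tab [ 0.5183 -0.0638  0.0962]
13.3167 [ 0.5181 -0.0625  0.0989] [ 0.7406 -0.672   0.      0.0001] [ 0.4508 -0.7909 -0.263 ] 0.009110860177562389
```

View pics/s3.png

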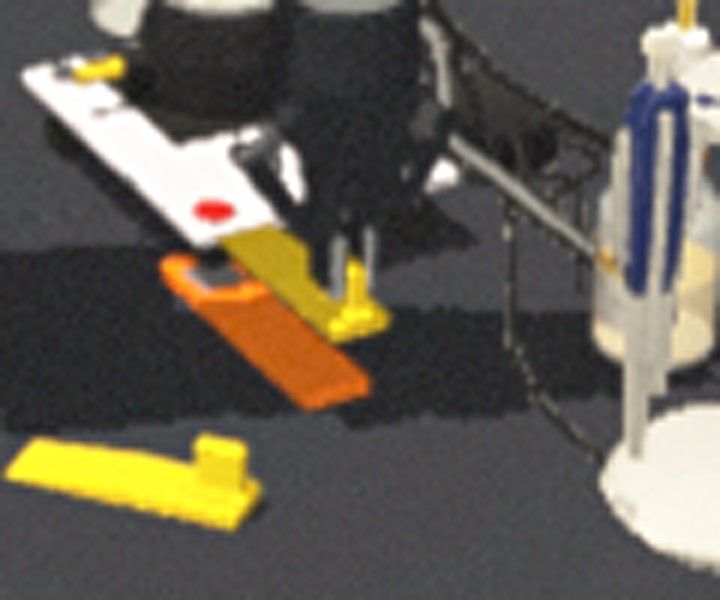

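The side view shows the foot standing over the packer's grey mark, with the shim held level above the packer and its thin end pointing at the foot.

>>> {"op": "step_arm", "data": {"commands": [0, 0, -2, 0, 0, 0, 0.5, 0, 0, -1.5, 0, 0, 0, 0.5, 0, 0, -0.9, 0, 0, 0, 0.5, 0, 0, 0, 0, 0, 0, 0.5, -0.07, 0.75, 0, 0, 0, 0, 0.5, -0.07, 0.75, 0, 0, 0, 0, 0.5, 0, 0, -0.2, 0, 0, 0, 0.5, 0, 0, 0, 0, 0, 0, 0.5]}}

```text
clock: 13.98
tool_pos: [0.5173, -0.0462, 0.0534]
ee_rot: [0.742, -0.671, 0.001, -0.0]
force: [-0.0, -0.5, -0.6]
opening: 0.0086
finger_force: 41.7
```

>>> {"op": "step_arm", "data": {"commands": [0, 0, -0.1, 0, 0, 0, 0.5, 0, 0, 0, 0, 0, 0, 0.5, 0, 0, 0, 0, 0, 0, 0.5]}}

```text
clock: 14.23
tool_pos: [0.5171, -0.0468, 0.052]
ee_rot: [0.741, -0.671, 0.0, -0.0]
force: [1.0, 0.2, -1.5]
opening: 0.0088
finger_force: 41.7
```

>>> {"op": "step_arm", "data": {"commands": [0, 0, -0.1, 0, 0, 0, 0.5, 0, 0, 0, 0, 0, 0, 0.5, 0, 0, 0, 0, 0, 0, 0.5]}}

```text
clock: 14.48
tool_pos: [0.5172, -0.0469, 0.051]
ee_rot: [0.741, -0.671, 0.0, -0.0]
force: [0.3, -0.6, 0.7]
opening: 0.009
finger_force: 41.9
```

>>> {"op": "step_arm", "data": {"commands": [0, 0, -0.05, 0, 0, 0, 0.5, 0, 0, 0, 0, 0, 0, 0.5, 0, 0, 0, 0, 0, 0, 0.5]}}

```text
clock: 14.73
tool_pos: [0.5172, -0.0469, 0.051]
ee_rot: [0.741, -0.671, 0.0, -0.0]
force: [-1.2, 0.1, 4.3]
opening: 0.0087
finger_force: 42.5
```

>>> {"op": "step_arm", "data": {"commands": [-0.024, 0.25, 0.05, 0, 0, 0, 0.5, -0.024, 0.25, 0, 0, 0, 0, 0.5, -0.024, 0.25, 0, 0, 0, 0, 0.5, -0.024, 0.25, 0, 0, 0, 0, 0.5, -0.024, 0.25, 0, 0, 0, 0, 0.5, -0.024, 0.25, 0, 0, 0, 0, 0.5, -0.024, 0.25, 0, 0, 0, 0, 0.5, -0.024, 0.25, 0, 0, 0, 0, 0.5, 0, 0, 0, 0, 0, 0, 0.5, 0, 0, 0, 0, 0, 0, 0.5]}}

```text
clock: 15.57
tool_pos: [0.5152, -0.0262, 0.051]
ee_rot: [0.741, -0.671, -0.0, -0.0]
force: [-0.3, -0.1, 4.4]
opening: 0.0088
finger_force: 42.4
```

```bash
cat > f.py <<'E'
from h import *
np.set_printoptions(precision=4,suppress=True)
t=bot.camera('side')
for d in bot.mark_of('side','foot_spot')[:1]: print(at(t,d['point'],.054),d['point'])
s=bot.read_state();print(s['clock'],s['tool_pos'],s['force'],s['wrist_torque'])
E
python3 f.py
```

```text
[0.4926 0.0716 0.054 ] [304.3, 237.2]
15.6667 [ 0.5152 -0.0263  0.051 ] [0.7241 0.2858 5.6285] [ 0.1328 -0.0767 -0.003 ]
```

>>> {"op": "step_arm", "data": {"commands": [-0.024, 0.25, 0.1, 0, 0, 0, 0.5, -0.024, 0.25, 0, 0, 0, 0, 0.5, 0, 0, 0, 0, 0, 0, 0.5, 0, 0, 0, 0, 0, 0, 0.5]}}

```text
clock: 16.0
tool_pos: [0.5136, -0.0213, 0.0512]
ee_rot: [0.741, -0.671, -0.001, 0.0]
force: [-0.3, 0.2, 0.4]
opening: 0.0095
finger_force: 41.7
```

>>> {"op": "step_arm", "data": {"commands": [-0.024, 0.25, 0, 0, 0, 0, 0.5, 0, 0, 0, 0, 0, 0, 0.5, 0, 0, 0, 0, 0, 0, 0.5]}}

```text
clock: 16.25
tool_pos: [0.514, -0.0191, 0.0516]
ee_rot: [0.741, -0.671, -0.0, 0.0]
force: [0.0, 0.9, -0.2]
opening: 0.009
finger_force: 41.7
```

>>> {"op": "step_arm", "data": {"commands": [-0.024, 0.25, 0, 0, 0, 0, 0.5, 0, 0, 0, 0, 0, 0, 0.5]}}

```text
clock: 16.42
tool_pos: [0.5139, -0.0164, 0.0518]
ee_rot: [0.741, -0.671, -0.0, -0.0]
force: [-0.6, -0.0, -0.9]
opening: 0.0092
finger_force: 41.7
```

>>> {"op": "step_arm", "data": {"commands": [-0.02, 0.2, 0, 0, 0, 0, 0.5, 0, 0, 0, 0, 0, 0, 0.5]}}

```text
clock: 16.58
tool_pos: [0.5137, -0.0144, 0.0518]
ee_rot: [0.741, -0.671, -0.0, -0.0]
force: [0.8, 0.1, -0.8]
opening: 0.0092
finger_force: 41.7
```

>>> {"op": "step_arm", "data": {"commands": [-0.02, 0.2, -0.06, 0, 0, 0, 0.5, 0, 0, 0, 0, 0, 0, 0.5]}}

```text
clock: 16.75
tool_pos: [0.5136, -0.0124, 0.0512]
ee_rot: [0.741, -0.671, -0.0, -0.0]
force: [-0.4, 0.4, -0.8]
opening: 0.0089
finger_force: 41.8
```

>>> {"op": "step_arm", "data": {"commands": [-0.02, 0.2, 0, 0, 0, 0, 0.5, 0, 0, 0, 0, 0, 0, 0.5]}}

```text
clock: 16.92
tool_pos: [0.5134, -0.0105, 0.0513]
ee_rot: [0.741, -0.671, -0.0, -0.0]
force: [-0.3, 0.5, 0.3]
opening: 0.0091
finger_force: 41.8
```

>>> {"op": "step_arm", "data": {"commands": [-0.02, 0.2, -0.02, 0, 0, 0, 0.5, 0, 0, 0, 0, 0, 0, 0.5]}}

```text
clock: 17.08
tool_pos: [0.5133, -0.0084, 0.0511]
ee_rot: [0.741, -0.671, -0.0, -0.0]
force: [0.6, 0.0, -1.0]
opening: 0.0087
finger_force: 41.8
```

>>> {"op": "step_arm", "data": {"commands": [-0.02, 0.2, 0, 0, 0, 0, 0.5, 0, 0, 0, 0, 0, 0, 0.5]}}

```text
clock: 17.25
tool_pos: [0.5131, -0.0064, 0.0511]
ee_rot: [0.741, -0.671, -0.0, -0.0]
force: [-0.2, 1.0, 0.5]
opening: 0.0093
finger_force: 41.8
```

>>> {"op": "step_arm", "data": {"commands": [-0.015, 0.15, 0, 0, 0, 0, 0.5, 0, 0, 0, 0, 0, 0, 0.5]}}

```text
clock: 17.42
tool_pos: [0.5129, -0.005, 0.0511]
ee_rot: [0.741, -0.671, 0.0, -0.0]
force: [0.3, 0.6, -0.9]
opening: 0.0088
finger_force: 41.8
```

>>> {"op": "step_arm", "data": {"commands": [-0.015, 0.15, 0, 0, 0, 0, 0.5, 0, 0, 0, 0, 0, 0, 0.5]}}

```text
clock: 17.58
tool_pos: [0.5128, -0.0035, 0.0511]
ee_rot: [0.741, -0.671, 0.0, -0.0]
force: [0.2, -0.2, 0.2]
opening: 0.0091
finger_force: 41.8
```

>>> {"op": "step_arm", "data": {"commands": [-0.015, 0.15, 0, 0, 0, 0, 0.5, 0, 0, 0, 0, 0, 0, 0.5]}}

```text
clock: 17.75
tool_pos: [0.5126, -0.002, 0.051]
ee_rot: [0.741, -0.671, -0.0, -0.0]
force: [1.0, -0.0, 0.0]
opening: 0.0087
finger_force: 41.8
```

>>> {"op": "step_arm", "data": {"commands": [-0.015, 0.15, 0, 0, 0, 0, 0.5, 0, 0, 0, 0, 0, 0, 0.5]}}

```text
clock: 17.92
tool_pos: [0.5124, -0.0005, 0.051]
ee_rot: [0.741, -0.671, -0.0, -0.0]
force: [-0.3, 0.5, 0.8]
opening: 0.009
finger_force: 41.8
```

>>> {"op": "step_arm", "data": {"commands": [-0.015, 0.15, 0, 0, 0, 0, 0.5, 0, 0, 0, 0, 0, 0, 0.5]}}

```text
clock: 18.08
tool_pos: [0.5123, 0.001, 0.051]
ee_rot: [0.741, -0.671, -0.0, -0.0]
force: [0.3, -0.8, 1.1]
opening: 0.0089
finger_force: 41.9
```

>>> {"op": "step_arm", "data": {"commands": [-0.015, 0.15, 0, 0, 0, 0, 0.5, 0, 0, 0, 0, 0, 0, 0.5]}}

```text
clock: 18.25
tool_pos: [0.5121, 0.0025, 0.051]
ee_rot: [0.741, -0.671, -0.0, -0.0]
force: [0.6, 0.6, 1.8]
opening: 0.0086
finger_force: 41.9
```

>>> {"op": "step_arm", "data": {"commands": [-0.015, 0.15, 0, 0, 0, 0, 0.5, 0, 0, 0, 0, 0, 0, 0.5]}}

```text
clock: 18.42
tool_pos: [0.512, 0.004, 0.051]
ee_rot: [0.741, -0.671, -0.0, -0.0]
force: [-0.5, -0.0, 1.9]
opening: 0.009
finger_force: 41.9
```

>>> {"op": "step_arm", "data": {"commands": [-0.015, 0.15, 0, 0, 0, 0, 0.5, 0, 0, 0, 0, 0, 0, 0.5]}}

```text
clock: 18.58
tool_pos: [0.5118, 0.0055, 0.051]
ee_rot: [0.741, -0.671, -0.0, -0.0]
force: [-0.8, -0.6, 0.8]
opening: 0.009
finger_force: 41.9
```

>>> {"op": "step_arm", "data": {"commands": [-0.015, 0.15, 0, 0, 0, 0, 0.5, 0, 0, 0, 0, 0, 0, 0.5]}}

```text
clock: 18.75
tool_pos: [0.5117, 0.007, 0.051]
ee_rot: [0.741, -0.671, -0.0, -0.0]
force: [0.2, -0.3, 1.1]
opening: 0.0089
finger_force: 41.9
```

>>> {"op": "step_arm", "data": {"commands": [-0.015, 0.15, 0, 0, 0, 0, 0.5, 0, 0, 0, 0, 0, 0, 0.5]}}

```text
clock: 18.92
tool_pos: [0.5115, 0.0085, 0.051]
ee_rot: [0.741, -0.671, -0.0, -0.0]
force: [-0.0, -0.3, 0.1]
opening: 0.0093
finger_force: 41.9
```

>>> {"op": "step_arm", "data": {"commands": [-0.015, 0.15, 0, 0, 0, 0, 0.5, 0, 0, 0, 0, 0, 0, 0.5]}}

```text
clock: 19.08
tool_pos: [0.5114, 0.01, 0.051]
ee_rot: [0.741, -0.671, -0.0, -0.0]
force: [0.4, -0.3, 0.5]
opening: 0.0093
finger_force: 42.0
```

>>> {"op": "step_arm", "data": {"commands": [-0.015, 0.15, 0, 0, 0, 0, 0.5, 0, 0, 0, 0, 0, 0, 0.5]}}

```text
clock: 19.25
tool_pos: [0.5112, 0.0115, 0.051]
ee_rot: [0.741, -0.671, -0.0, -0.0]
force: [-0.9, -0.1, 0.2]
opening: 0.0088
finger_force: 42.0
```

>>> {"op": "step_arm", "data": {"commands": [-0.015, 0.15, 0, 0, 0, 0, 0.5, 0, 0, 0, 0, 0, 0, 0.5]}}

```text
clock: 19.42
tool_pos: [0.5111, 0.013, 0.051]
ee_rot: [0.741, -0.671, -0.0, -0.0]
force: [-1.0, -0.4, 0.1]
opening: 0.0089
finger_force: 42.0
```

>>> {"op": "step_arm", "data": {"commands": [-0.015, 0.15, 0, 0, 0, 0, 0.5, 0, 0, 0, 0, 0, 0, 0.5]}}

```text
clock: 19.58
tool_pos: [0.5109, 0.0145, 0.051]
ee_rot: [0.741, -0.671, -0.0, -0.0]
force: [0.1, -0.9, 1.5]
opening: 0.009
finger_force: 42.0
```

>>> {"op": "step_arm", "data": {"commands": [-0.015, 0.15, 0, 0, 0, 0, 0.5, 0, 0, 0, 0, 0, 0, 0.5]}}

```text
clock: 19.75
tool_pos: [0.5108, 0.016, 0.051]
ee_rot: [0.741, -0.671, -0.0, -0.0]
force: [0.8, 0.1, 1.9]
opening: 0.0088
finger_force: 42.0
```

>>> {"op": "step_arm", "data": {"commands": [-0.015, 0.15, 0, 0, 0, 0, 0.5, 0, 0, 0, 0, 0, 0, 0.5]}}

```text
clock: 19.92
tool_pos: [0.5106, 0.0175, 0.051]
ee_rot: [0.741, -0.671, -0.0, -0.0]
force: [-0.3, 0.3, 2.0]
opening: 0.0087
finger_force: 42.0
```

>>> {"op": "step_arm", "data": {"commands": [-0.015, 0.15, 0, 0, 0, 0, 0.5, 0, 0, 0, 0, 0, 0, 0.5]}}

```text
clock: 20.08
tool_pos: [0.5105, 0.0189, 0.051]
ee_rot: [0.741, -0.671, 0.0, -0.0]
force: [0.6, -0.5, 0.9]
opening: 0.0092
finger_force: 41.9
```

>>> {"op": "step_arm", "data": {"commands": [-0.015, 0.15, 0, 0, 0, 0, 0.5, 0, 0, 0, 0, 0, 0, 0.5]}}

```text
clock: 20.25
tool_pos: [0.5104, 0.0201, 0.0511]
ee_rot: [0.741, -0.671, 0.0, 0.0]
force: [-0.2, -1.7, 0.8]
opening: 0.0092
finger_force: 41.9
```

>>> {"op": "step_arm", "data": {"commands": [-0.01, 0.1, 0, 0, 0, 0, 0.5, 0, 0, 0, 0, 0, 0, 0.5, 0, 0, 0, 0, 0, 0, 0.5]}}

```text
clock: 20.5
tool_pos: [0.5104, 0.0209, 0.0511]
ee_rot: [0.741, -0.671, 0.0, 0.0]
force: [0.5, -2.9, 1.4]
opening: 0.0091
finger_force: 42.0
```

>>> {"op": "step_arm", "data": {"commands": [-0.01, 0.1, 0, 0, 0, 0, 0.5, 0, 0, 0, 0, 0, 0, 0.5, 0, 0, 0, 0, 0, 0, 0.5]}}

```text
clock: 20.75
tool_pos: [0.5104, 0.0219, 0.0511]
ee_rot: [0.741, -0.671, 0.001, 0.0]
force: [0.3, -4.5, 0.3]
opening: 0.0089
finger_force: 42.0
```

>>> {"op": "step_arm", "data": {"commands": [-0.01, 0.1, 0, 0, 0, 0, 0.5, 0, 0, 0, 0, 0, 0, 0.5, 0, 0, 0, 0, 0, 0, 0.5]}}

```text
clock: 21.0
tool_pos: [0.5103, 0.0226, 0.0511]
ee_rot: [0.741, -0.671, 0.001, 0.001]
force: [0.7, -6.1, 2.7]
opening: 0.0087
finger_force: 42.0
```

>>> {"op": "step_arm", "data": {"commands": [-0.005, 0.05, 0, 0, 0, 0, 0.5, 0, 0, 0, 0, 0, 0, 0.5, 0, 0, 0, 0, 0, 0, 0.5]}}

```text
clock: 21.25
tool_pos: [0.5103, 0.0227, 0.0512]
ee_rot: [0.741, -0.671, 0.001, 0.001]
force: [-0.2, -7.9, 1.7]
opening: 0.0093
finger_force: 42.0
```

>>> {"op": "step_arm", "data": {"commands": [0, 0, 0, 0, 0, 0, 2.5, 0, 0, 0, 0, 0, 0, 4, 0, 0, 0, 0, 0, 0, 5, 0, 0, 0, 0, 0, 0, 5, 0, 0, 2, 0, 0, 0, 5, 0, 0, 4, 0, 0, 0, 5, 0, 0, 4, 0, 0, 0, 5, 0, 0, 0, 0, 0, 0, 5]}}

```text
clock: 21.92
tool_pos: [0.5155, 0.0239, 0.1586]
ee_rot: [0.741, -0.671, 0.005, -0.005]
force: [1.4, -0.1, 0.4]
opening: 0.0499
finger_force: 0.0
```

```bash
cat > g.py <<'E'
from h import *
np.set_printoptions(precision=4,suppress=True)
t=bot.camera('side')
for d in bot.mark_of('side','foot_spot')[:1]: print('side',at(t,d['point'],.054),d['point'])
cv2.imwrite('pics/s4.png',cv2.resize(t['color'][200:300,270:390,::-1],(720,600),interpolation=2))
for cam in ('wrist','top'):
  c=bot.camera(cam);save(c,cam+'5')
  for n,z in(('foot_spot',.054),('wedge_tab',.048),('wedge',.01)):
    for d in bot.mark_of(cam,n)[:2]: print(cam,n,round(d['confidence'],2),np.round(d['point']),at(c,d['point'],z))
s=bot.read_state();print(s['clock'],s['tool_pos'],s['force'],s['opening'])
E
python3 g.py
```

```text
wrist foot_spot 0.59 [316. 336.] [0.508  0.0868 0.054 ]
wrist wedge_tab 0.94 [481.  45.] [ 0.4278 -0.1205  0.048 ]
wrist wedge_tab 0.61 [452. 448.] [0.3723 0.1977 0.048 ]
wrist wedge 0.72 [319. 289.] [0.5076 0.0679 0.01  ]
wrist wedge 0.59 [493. 114.] [ 0.393  -0.0867  0.01  ]
top wedge_tab 0.76 [362. 285.] [ 0.4187 -0.1246  0.048 ]
top wedge 0.7 [346. 298.] [ 0.3843 -0.0848  0.01  ]
22.4167 [0.5091 0.0239 0.1498] [0.6048 0.6721 0.3181] 0.04947988820677784
```

View pics/s4.png

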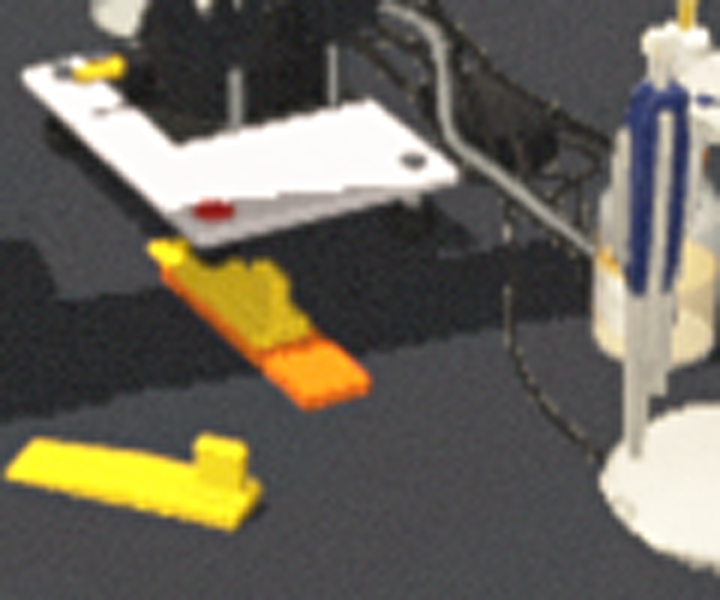

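The side view shows the shim lying on the packer, running under the plate below the red dot at (213,211), with its tab at (268,285). I'm closing the fingers and going to the dot.

>>> {"op": "step_arm", "data": {"commands": [0, 2, 0, 0, 0, 0, 0, 0, 2, 0, 0, 0, 0, 0, -0.1, 2, 0, 0, 0, 0, 0, 0, 0, 0, 0, 0, 0, 0, 0, 0, 0, 0, 0, 0, 0, 0, 0, -3, 0, 0, 0, 0, 0, 0, -2.5, 0, 0, 0, 0, 0, 0, -1.4, 0, 0, 0, 0, 0, 0, 0, 0, 0, 0, 0, 0, 0, 0, 0, 0, 0, 0], "newtons": 20}}

```text
clock: 23.25
tool_pos: [0.5081, 0.083, 0.0812]
ee_rot: [0.741, -0.672, -0.001, 0.001]
force: [0.4, 0.0, 0.4]
opening: -0.0001
finger_force: 0.0
```

>>> {"op": "step_arm", "data": {"commands": [0, 0, -0.2, 0, 0, 0, 0, 0, 0, -0.2, 0, 0, 0, 0, 0, 0, -0.1, 0, 0, 0, 0, 0, 0, 0, 0, 0, 0, 0, 0, 0, 0, 0, 0, 0, 0]}}

```text
clock: 23.67
tool_pos: [0.5094, 0.0838, 0.0776]
ee_rot: [0.741, -0.671, 0.0, -0.0]
force: [0.6, -0.2, 0.2]
opening: 0.0
finger_force: 0.0
```

>>> {"op": "step_arm", "data": {"commands": [0, 0, -0.1, 0, 0, 0, 0, 0, 0, -0.1, 0, 0, 0, 0, 0, 0, 0, 0, 0, 0, 0, 0, 0, 0, 0, 0, 0, 0]}}

```text
clock: 24.0
tool_pos: [0.5092, 0.0838, 0.0753]
ee_rot: [0.741, -0.671, 0.0, -0.0]
force: [0.1, -0.3, 2.0]
opening: -0.0003
finger_force: 1.2
```

>>> {"op": "step_arm", "data": {"commands": [0, 0, -0.1, 0, 0, 0, 0, 0, 0, -0.1, 0, 0, 0, 0, 0, 0, 0, 0, 0, 0, 0, 0, 0, 0, 0, 0, 0, 0]}}

```text
clock: 24.33
tool_pos: [0.5093, 0.0838, 0.0751]
ee_rot: [0.741, -0.671, 0.0, -0.0]
force: [-5.1, -0.2, 16.2]
opening: 0.0
finger_force: 7.8
```

>>> {"op": "step_arm", "data": {"commands": [0, 0, 0.08, 0, 0, 0, 0, 0, 0, 0, 0, 0, 0, 0, 0, 0, 0, 0, 0, 0, 0, 0, 0, 0, 0, 0, 0, 0, 0, 0, 0, 0, 0, 0, 0, 0, 0, 0, 0, 0, 0, 0]}}

```text
clock: 24.83
tool_pos: [0.5093, 0.0838, 0.0751]
ee_rot: [0.741, -0.671, 0.0, -0.0]
force: [-2.6, -0.2, 10.7]
opening: -0.0001
finger_force: 5.2
```

>>> {"op": "step_arm", "data": {"commands": [0, 0, 0, 0, 0, 0, 0, 0, 0, 0, 0, 0, 0, 0, 0, 0, 0, 0, 0, 0, 0, 0, 0, 0, 0, 0, 0, 0, 0, 0, 0, 0, 0, 0, 0, 0, 0, 0, 0, 0, 0, 0, 0, 0, 0, 0, 0, 0, 0]}}

```text
clock: 25.42
tool_pos: [0.5093, 0.0838, 0.0752]
ee_rot: [0.741, -0.671, 0.0, -0.0]
force: [-3.2, -0.4, 10.8]
opening: -0.0
finger_force: 5.2
```

>>> {"op": "step_arm", "data": {"commands": [0, 0, 0.3, 0, 0, 0, 0, 0, 0, 1, 0, 0, 0, 0, 0, 0, 3, 0, 0, 0, 0, 0, 0, 4, 0, 0, 0, 0, 0, -2, 3, 0, 0, 0, 0, 0, -4, 2, 0, 0, 0, 0, 0, -4, 0, 0, 0, 0, 0, 0, -4, 0, 0, 0, 0, 0, 0, -4, 0, 0, 0, 0, 0, 0, 0, 0, 0, 0, 0, 0, 0, 0, 0, 0, 0, 0, 0]}}

```text
clock: 26.33
tool_pos: [0.5089, -0.0954, 0.2058]
ee_rot: [0.74, -0.673, 0.0, -0.0]
force: [0.5, 1.5, -0.4]
opening: 0.0002
finger_force: 0.0
```

```bash
python3 - <<'E'
from h import *
np.set_printoptions(precision=4,suppress=True)
t=bot.camera('side')
for d in bot.mark_of('side','foot_spot')[:1]: print('side',at(t,d['point'],.054),d['point'])
cv2.imwrite('pics/s5.png',cv2.resize(t['color'][200:300,270:390,::-1],(720,600),interpolation=2))
c=bot.camera('wrist')
for n,z in(('foot_spot',.054),('wedge_tab',.048),('wedge',.01)):
    for d in bot.mark_of('wrist',n)[:1]: print(n,round(d['confidence'],2),at(c,d['point'],z))
E
```

```text
side [0.5034 0.0732 0.054 ] [307.1, 236.4]
foot_spot 0.91 [0.5083 0.0866 0.054 ]
wedge_tab 0.8 [ 0.4267 -0.1253  0.048 ]
wedge 0.95 [ 0.3909 -0.0918  0.01  ]
```

View pics/s5.png

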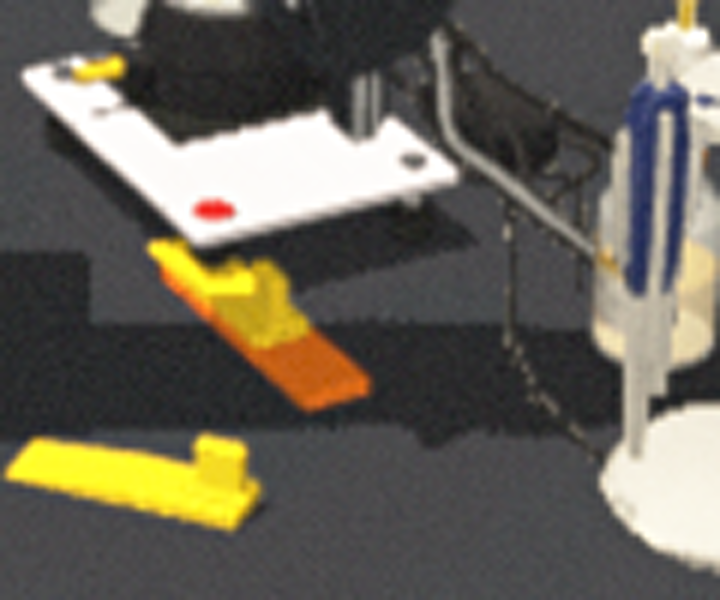

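The side view shows packer and shim in place under the red dot at (213,210), with the stand where it was.

```bash
python3 -c "
from station import bot
print(bot.sign_off())"
```

```text
the job is handed in; nothing more can be done
None
```

The packer is under the short foot, the shim was pushed in to about 8 N and released, the red dot took about 11 N (briefly 16 N at first contact) for over a second with no visible dip, and the job is handed in; no verdict was returned.

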